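# Clip a test coupon onto the hot stage

### The arm

A 7-joint arm with a two-finger parallel gripper is mounted at the origin on the work surface. World frame = base frame: x ahead of the robot, y to its left, z up, the work surface at z = 0. Lengths are in m, angles in rad, forces in N, time in s.
With the tool pointing down it reaches from about 0.425 to 0.875 m from the base axis. Payload 4.7 kg.
Tool frame: the origin (TCP) lies on the centre line of the jaws, within the pads' length; the fingertips stand 25 mm ahead of it and the grasp point (between the pads) lies 6 mm ahead of it; z points along the fingers, y is the line along which they close (so a half turn about z gives the same grasp; the last joint's range is limited). The gripper opens to 85 mm and grips with 20 to 120 N. Pads are 22 mm wide; open, the fingers measure 114 mm over their backs; the gripper's body (76 mm by 85 mm) begins 54 mm behind the grasp point. The pads swing forward as they close: fully open they stand 13 mm farther back than shut.
Start: joints at [1.205, 0.321, -0.07, 1.45, 0.023, 1.371, -0.057], TCP at [0.241, -0.604, 0.256] pointing down, gripper open.
Joint ranges: [-2.86, 2.86], [-0.3, 2.09], [-1.38, 1.24], [0.06, 2.45], [-1.56, 4.7], [0.09, 2.05], [-2.69, 2.69]. Speed limits (rad/s): [2.57, 2.57, 3.14, 3.14, 3.14, 3.14, 3.14].

### API

Orientations are given as a unit quaternion [x, y, z, w].
In Python, from plant import * gives the robot as it stands.
- The arm moves only by the tool apply_moves, never from a script. Its argument "motion" is a list of rows, each a list of 7 numbers: the turn, a rotation vector about the tool's x, y, z in degrees, then the shift along the tool's x, y, z in mm, then the finger opening in mm, from 0 to 85.4. In form: [[rx, ry, rz, tx, ty, tz, fingers], ...]. A call has 1 to 5 rows; each row is the pose to reach, as a shift and turn from the pose commanded when the call began, along the tool's axes at that moment; what a row does not reach only later rows make up. A row lasts 1/8 s, in which the tool goes at most 62.5 mm and 10.7 degrees, less where a joint would pass 70% of its speed; a pose out of reach is approached as far as the arm can. A call with a gripper value outside its range is refused whole. The fingers move at their own pace and stop on an object; "grip_force" is the grip in N (left out, the last holds). Time passes only in rows, so rows that repeat a pose let the fingers close. It gives the time, the measured TCP pose, the force, the opening and the grip force at its end, in the units of the state.
- state(): the state, without advancing time (a new reading comes with each control period).
- capture(name): name is "scene" or "top" or "wrist"; returns the picture (480x640x3 uint8, red, green, blue); there is no depth.
- camera_info(name): a dict with "fx", "fy", "cx", "cy" (pixels), "T" (4x4, takes a point from camera to world coordinates); the wrist camera has in their place "tool_from_camera" (4x4, takes a point from camera to tool coordinates, whose origin is the TCP and whose axes are the flange's). Camera axes: x right, y up, looking along -z (the intrinsics and any distortion apply to the point x, -y, -z); pixel columns grow to the right and rows downward; lengths in m; the calibration is good to about 2 mm. A picture is of the moment at which its call begins: read the wrist's pose just before it. camera_info takes no time and is no camera call.
- finish_job(): hands the job in; it is judged then, once.
Trained networks look in the newest picture that a camera, given by its name, has taken for a name from the list of things; names that differ only in an ending like _2 or _b are one class to them, and where a whole thing is asked for, a point or a joint stands for the part that bears it (a point fixed in the world has none). Each returns a list of dicts, best first, with "score" (0 to 1); they miss things now and then, are a little off and sometimes report something else, mostly with a low value. They report only what shows in the picture. A call takes as long as a camera call. They do not tell look-alikes from the thing itself.
- look_for(camera, name): "point" ([x, y, z] in m, in the coordinates of the camera as it stood for that picture, good to about 4 mm: the middle of the surface that is visible of it).
- pinpoint(camera, name): "point" ([x, y, z] in m, in the coordinates of the camera as it stood for that picture, good to about 4 mm: a listed point, or the origin of a listed thing).
The state is a dict: "time_s": time; "joint_positions": joint angles; "qd": joint speeds; "joint_efforts": joint torques, N m; "tcp_pos": TCP position; "tool_rot": TCP orientation; "ft_force": force on the tool from outside, world axes, zero at the start; "wrist_torque": the same for the moment, N m; "gripper_width": finger opening in m; "grip_force": force on a finger pad.
Only numpy, scipy, OpenCV 4.12 (cv2) and the standard library are available. Lean on these libraries where they do the work, as an engineer would, in place of code of your own. Each camera call takes 0.05 s, during which the arm holds its last target. There are 200 camera calls.

### The job

Load the test coupon onto the hot stage. With one fingertip press the thumb plate of the spring clip down and hold it there so that the jaw stays up, while the other fingertip pushes the coupon along between its guide rails, beneath the jaw and fully home against the end stop; only then let go of the clip so that the jaw comes down on the coupon and clamps it. Push the coupon flat along the deck without ever picking it up, and leave the other things on and around the stage where they are.

Things in the scene. Friction and masses are not known exactly. Their poses are not given: they have to be found in the camera images.
- stage: Hot stage, a fixed grey instrument 190 (x) by 180 mm (y); origin at the centre of its underside on the bench, x axis the way the coupon is pushed, z up. Its aluminium deck is flat, top 50 mm above the bench, 72 mm wide, x = -86 to +50 mm. Beside and behind the deck the enclosure's top (shoulder) is 8 mm lower. The clip is on the left (+y), keypad and display on the right.
- stop_face (a point): Middle of the near face of the steel end stop, at deck level (x = +36, y = 0, z = 50 mm in the stage's frame); the stop is 7 mm high. Two steel guide rails, 4.5 mm high, inner faces at y = +26.5 and -26.5 mm, run along the deck from x = -61 to +36 mm of the stage.
- coupon_center (a point): Centre of the test coupon, a loose aluminium plate 50 x 50 x 8 mm (55 g) with a round dark coated face, flat on the deck between the rails, its x axis along the stage's x. Home: far edge touching the end stop, so centre 25 mm short of the stop face (x = +11 mm of the stage) and near edge at x = -14 mm. It starts 23 to 37 mm short of that, clear of the jaw.
- clip (a joint): Spring clip, a steel rocker along the left guide, turning about a rod parallel to the stage's x at y = 42 mm, 9 mm above the deck. Radians: 0 at rest (jaw 2 mm over the deck, blocks the coupon); grows as the thumb plate is pressed down; 0.26 = jaw on an 8 mm coupon; above 0.28 the coupon passes; 0.6 = hard stop. Springs back. Takes about 2 N to start, 7 N at 0.28, 9 to 11 N at 0.43.
- thumb_plate (a point): Middle of the top of the clip's thumb plate, faced with a slippery dark strip, moves with it. Plate 74 mm long (x = -78 to -4 mm of the stage), 24 mm wide; at rest it slopes up to the outside by 0.45 rad. At 0.45 rad it is level, top 2.5 mm above the deck, y = 48 to 72 mm of the stage; then a second fingertip at the same height meets the coupon's near edge. A fingertip can slide along it while pressing.
- jaw (a point): Underside of the clip's jaw, a steel roll 18 mm long and 6 mm thick parallel to the stage's x, at x = 15 to 33 mm, y = 19 mm of the stage at rest, over the left margin of a coupon that is home. Moves with the clip.
- spare_coupon: A smaller spare coupon, 40 x 40 x 6 mm, lying on the bench left of the stage. Not part of the job. Origin under its middle.
- lens_cap: Black lens cap, 34 mm across, 9 mm high, lying on the far shoulder of the stage behind the end stop. Not part of the job. Origin under its middle.
- screwdriver: Black-handled screwdriver, 170 mm long, lying right of the stage. Not part of the job.
- well_sleeve: Upright brass sleeve, 32 mm across, 60 mm high, beyond the stage. Not part of the job. Origin under its middle.
- spare_fuse_tube: Upright white tube, 22 mm across, 55 mm high, beyond the stage on its left. Not part of the job. Origin under its middle.
- coating_jar: Amber jar with a black cap, 42 mm across, 55 mm high, beyond the stage. Not part of the job. Origin under its middle.
- surface_probe: Black hand-held probe with a thin tip, 160 mm long, lying left of the stage. Not part of the job.
Mind the look-alikes: they are no part of the job. What is shaped like the part that bears coupon_center but red or turquoise is not meant.

How it is judged:
By the outcome, as a careful person would: the job done as asked, in the order asked, and still so for the second after the job is handed in, with the robot touching nothing.
It also fails if it takes over 53 s, if anything falls off the work surface, if the arm or the gripper's body presses on something with over 40 N, if the wrist force passes 120 N, or if a joint passes its speed limit or range.

## Working session

There is one attempt and no reset: what is moved stays moved. The work goes in short steps, Python scripts to look and compute and a tool call to move; the robot and the scene stay as the last step left them, time stands still between calls to the robot, and variables do not carry over. Pictures are saved under pics/ and viewed, at most 10 in all, crops included, and the job is handed in when it is done.

Besides the shell and the picture viewer there is one more tool, called after ">>>" as name(argument=value, ...) on one line, values as JSON. apply_moves: Moves the arm, as the interface text tells. Its arguments: {"type":"object","properties":{"motion":{"type":"array"},"grip_force":{"type":"number"}},"required":["motion"]}

```bash
mkdir -p pics; ls; cat > h.py <<'E'
from plant import *
import numpy as np, cv2
from scipy.spatial.transform import Rotation as R
def camT(n):
    i=camera_info(n)
    if 'T' in i: return np.array(i['T'])
    s=state(); T=np.eye(4); T[:3,:3]=R.from_quat(s['tool_rot']).as_matrix(); T[:3,3]=s['tcp_pos']
    return T@np.array(i['tool_from_camera'])
def save(n,f):
    im=capture(n); cv2.imwrite('pics/'+f,cv2.cvtColor(im,cv2.COLOR_RGB2BGR)); return im
def find(n,names,T,fn=None):
    for k in names:
        for d in (fn or pinpoint)(n,k)[:3]:
            p=T@np.r_[d['point'],1]; print(n,k,round(d['score'],2),np.round(p[:3]*1000,1))
E
python3 - <<'E'
from h import *
s=state(); print(s['time_s'],s['tcp_pos'],s['tool_rot'],s['gripper_width'])
for n in ['scene','top']:
    T=camT(n); save(n,n+'0.png')
    find(n,['stage','stop_face','coupon_center','thumb_plate','jaw'],T)
print(camera_info('top'))
print(camera_info('wrist'))
E
```

```text
pics
0.0 [ 0.24073072 -0.6032398   0.25519687] [ 9.82022503e-01  1.88761356e-01 -2.40141070e-04 -9.47002573e-04] 0.0853417405777488
scene stage 0.75 [524.8 141.4   3.8]
scene stop_face 0.66 [555.2 127.7  52.7]
scene coupon_center 0.98 [644.3 -94.6   4.8]
scene coupon_center 0.89 [507.8 146.3  54.8]
scene coupon_center 0.67 [443.6 345.3   6.4]
scene thumb_plate 0.94 [501.7 212.4  66.2]
scene jaw 0.71 [551.3 147.8  53. ]
top stage 0.71 [519.  138.4   2.2]
top coupon_center 0.86 [508.1 139.2  53.7]
top coupon_center 0.86 [331.5 188.8   3.1]
top coupon_center 0.68 [435.6 350.6   3.3]
top thumb_plate 0.64 [497.7 208.6  58.1]
top jaw 0.89 [548.7 148.2  51.6]
{'fx': 434.7624255919347, 'fy': 434.7624255919347, 'cx': 319.01390828137164, 'cy': 239.64517238133294, 'T': array([[ 2.25697459e-02,  9.91421611e-01, -1.28739252e-01,
         4.77416776e-01],
       [-9.99738684e-01,  2.28491177e-02,  6.93347022e-04,
         9.21521103e-02],
       [ 3.62897753e-03,  1.28689961e-01,  9.91678236e-01,
         7.53370341e-01],
       [ 0.00000000e+00,  0.00000000e+00,  0.00000000e+00,
         1.00000000e+00]])}
{'fx': 381.9510092841641, 'fy': 381.9510092841641, 'cx': 316.1200000218641, 'cy': 238.5309873365232, 'tool_from_camera': array([[ 1.31807110e-04,  9.64914330e-01,  2.62564885e-01,
         6.66310602e-02],
       [ 9.99999848e-01,  1.33110428e-05, -5.50915657e-04,
         6.52289244e-04],
       [-5.35081424e-04,  2.62564918e-01, -9.64914181e-01,
        -1.15920765e-01],
       [ 0.00000000e+00,  0.00000000e+00,  0.00000000e+00,
         1.00000000e+00]])}
```

View pics/top0.png

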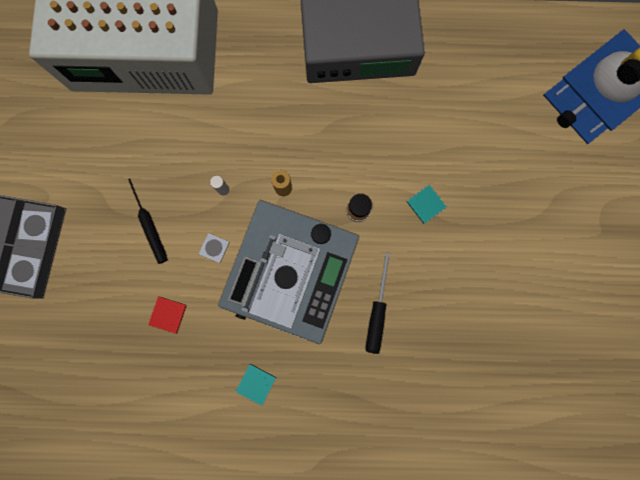

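View pics/scene0.png

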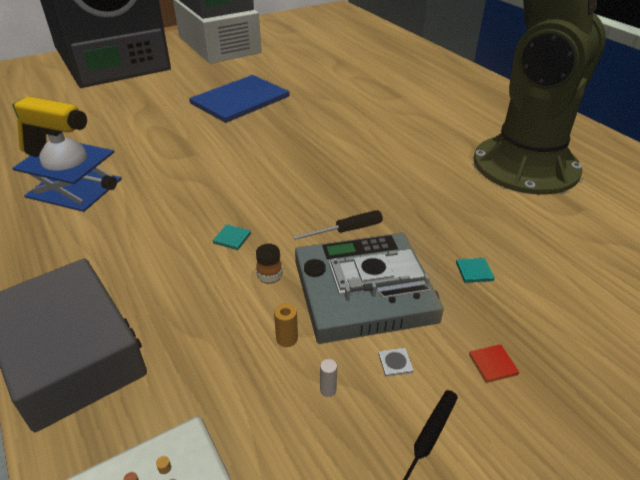

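The top view shows the stage at about (288,272) with the coupon's dark disc at (286,277). Its x axis is yawed about -19°. The turquoise and red plates are decoys. I'll move above the stage for a close look.

>>> apply_moves(motion=[[0,0,8,67,-28,0,85],[0,0,16,134,-56,0,60],[0,0,24,201,-84,0,45],[0,0,32,268,-112,0,45],[0,0,41,334,-139,0,45]])

```text
time_s: 1.23
tcp_pos: [0.4655, -0.3837, 0.2567]
tool_rot: [0.985, -0.17, 0.0, 0.0]
ft_force: [0.3, -0.9, -0.5]
gripper_width: 0.0452
grip_force: 0.0
```

```bash
cat >> h.py <<'E'
def go(x,y,z,yaw):
    "tool-frame turn/shift (deg, mm) to world target mm, tool down, tool x at yaw deg"
    s=state(); r=R.from_quat(s['tool_rot']); a=np.radians(yaw)
    t=R.from_matrix(np.array([[np.cos(a),np.sin(a),0],[np.sin(a),-np.cos(a),0],[0,0,-1]]))
    print('t',round(s['time_s'],2),'tcp',np.round(np.array(s['tcp_pos'])*1e3,1),'F',np.round(s['ft_force'],1),'w',round(s['gripper_width']*1e3,1))
    print('turn',np.round((r.inv()*t).as_rotvec(degrees=True),2),'shift',np.round(r.inv().apply(np.array([x,y,z])-np.array(s['tcp_pos'])*1e3),1))
E
python3 -c "
from h import *
go(500,165,220,-19)"
```

```text
t 1.23 tcp [ 465.5 -383.7  256.7] F [ 0.3 -0.9 -0.5] w 45.2
turn [ 0.03 -0.05 -0.54] shift [-151.  -528.6   36.3]
```

>>> apply_moves(motion=[[0,0,0,-17,-59,0,45],[0,0,0,-34,-118,0,45],[0,0,0,-51,-177,0,45],[0,0,0,-68,-236,0,45],[0,0,0,-85,-295,0,45]])

```text
time_s: 1.85
tcp_pos: [0.4812, -0.0766, 0.2567]
tool_rot: [0.986, -0.167, 0.001, 0.0]
ft_force: [1.4, 0.4, 0.9]
gripper_width: 0.045
grip_force: 0.0
```

>>> apply_moves(motion=[[0,0,0,-16,-58,9,45],[0,0,0,-32,-116,18,45],[0,0,0,-48,-174,27,45],[0,0,0,-66,-234,36,45],[0,0,0,-66,-234,36,45]])

```text
time_s: 2.48
tcp_pos: [0.4944, 0.1702, 0.2201]
tool_rot: [0.987, -0.162, -0.001, -0.001]
ft_force: [-0.1, 0.6, 0.0]
gripper_width: 0.0449
grip_force: 0.0
```

```bash
python3 - <<'E'
from h import *
go(480,186,220,-19)
T=camT('wrist'); save('wrist','w1.png')
find('wrist',['stage','stop_face','coupon_center','thumb_plate','jaw','lens_cap'],T)
E
```

```text
t 2.48 tcp [494.4 170.2 220.1] F [-0.1  0.6  0. ] w 44.9
turn [-0.14  0.1   0.33] shift [-18.7 -10.3   0.1]
wrist stage 0.66 [5.202e+02 1.394e+02 1.000e-01]
wrist stage 0.2 [471.3 -11.1  -0.7]
wrist stop_face 0.67 [555.8 128.8  47.2]
wrist coupon_center 0.98 [503.6 145.5  53.1]
wrist coupon_center 0.62 [332.4 190.1   7. ]
wrist thumb_plate 0.66 [499.8 212.9  60.7]
wrist thumb_plate 0.62 [472.8  -8.5  -1.7]
wrist jaw 0.62 [551.4 147.4  49.6]
wrist lens_cap 0.88 [583.6  89.2  43.8]
```

View pics/w1.png

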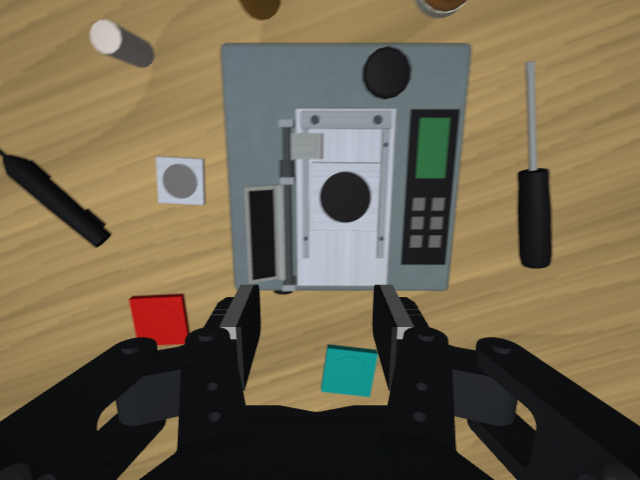

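```bash
cat >> h.py <<'E'
def proj(P,T,n='wrist'):
    i=camera_info(n); q=(np.linalg.inv(T)@np.c_[P,np.ones(len(P))].T)[:3].T
    return np.c_[i['cx']+i['fx']*q[:,0]/-q[:,2], i['cy']-i['fy']*q[:,1]/-q[:,2]]
def stage(P,ps):
    a=np.radians(ps[2]); P=np.atleast_2d(np.array(P,float)); c,s=np.cos(a),np.sin(a)
    return np.c_[ps[0]+c*P[:,0]-s*P[:,1], ps[1]+s*P[:,0]+c*P[:,1], P[:,2]]/1e3
E
python3 - <<'E'
from h import *
from scipy.optimize import least_squares
T=camT('wrist'); np.save('T1.npy',T)
C=[[50,36,50],[50,-36,50],[-86,36,50],[-86,-36,50],[95,90,42],[95,-90,42],[-95,-90,42],[-95,90,42]]
px=np.array([[295,109],[396,109],[293,287],[389,286],[222,44],[470,44],[448,290],[236,289]])
f=lambda p:(proj(stage(C,p),T)-px).ravel()
r=least_squares(f,[520,139,-19],loss='soft_l1'); print(r.x, np.round(r.fun.reshape(-1,2),1))
np.save('ps.npy',r.x)
im=cv2.imread('pics/w1.png')
im=cv2.resize(im[95:305,210:470],None,fx=3,fy=2.8*3/2.8,interpolation=cv2.INTER_CUBIC)
def L(a,b,c):
    p=proj(stage([a,b],r.x),T); p=((p-[210,95])*3).astype(int); cv2.line(im,tuple(map(int,p[0])),tuple(map(int,p[1])),c,1)
L([-61,26.5,50],[36,26.5,50],(0,0,255));L([-61,-26.5,50],[36,-26.5,50],(0,0,255));L([36,-30,57],[36,30,57],(0,0,255))
for x in range(-80,40,10): L([x,-26,58],[x,-15,58],(0,180,0))
cv2.imwrite('pics/o1.png',im)
E
```

```text
[522.1397521  130.53977735 -19.31824415] [[-0.1  0. ]
 [ 0.1 -0.1]
 [ 4.6  0.2]
 [-1.9  1. ]
 [-4.6 -1.8]
 [ 4.1 -2.1]
 [ 1.8  3.3]
 [-2.8  4.7]]
```

View pics/o1.png

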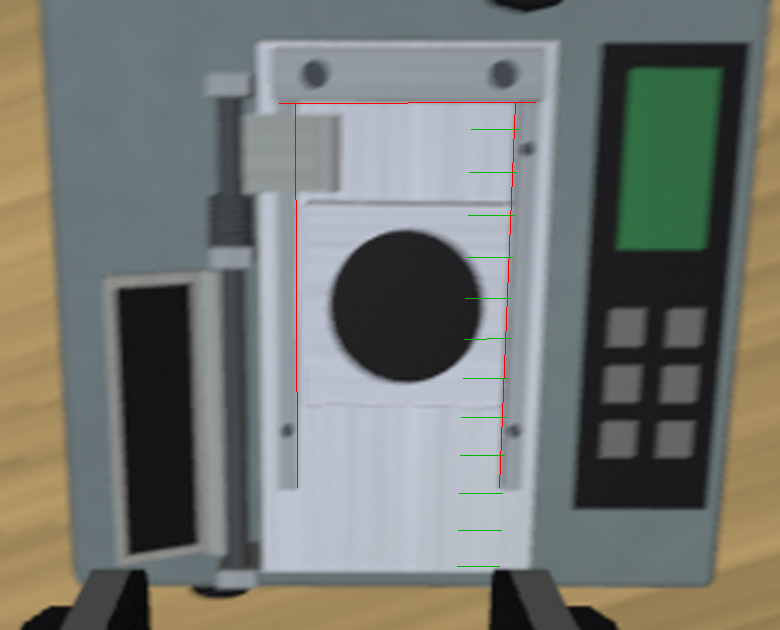

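```bash
python3 - <<'E'
from h import *
from scipy.optimize import least_squares
T=np.load('T1.npy'); i=camera_info('wrist')
print({k:v for k,v in i.items() if k!='tool_from_camera'})
print(np.round(T,3))
N=np.array([[503.6,145.5,53.1],[499.8,212.9,60.7],[551.4,147.4,49.6],[555.8,128.8,47.2]])/1e3
print(proj(N,T).round(1))
C=[[50,36,50],[50,-36,50],[-86,36,50],[-86,-36,50],[36,26.5,54.5],[36,-26.5,54.5],[-61,26.5,54.5],[-61,-26.5,54.5]]
px=np.array([[257,42],[559,42],[262,571],[530,571],[294,102],[514,102],[297,488],[500,488]])/3+[210,95]
f=lambda p:(proj(stage(C,p),T)-px).ravel()
r=least_squares(f,[520,139,-19]); print(r.x, np.round(r.fun.reshape(-1,2),1))
def f2(p):
    q=stage(C,p[:3]); q[:,2]+=p[3]/1e3
    Q=T.copy(); Q[:3,:3]=R.from_euler('xy',p[4:],degrees=True).as_matrix()@T[:3,:3]
    return (proj(q,Q)-px).ravel()
r=least_squares(f2,[520,139,-19,0,0,0]); print(r.x, np.round(r.fun.reshape(-1,2),1))
E
```

```text
{'fx': 381.9510092841641, 'fy': 381.9510092841641, 'cx': 316.1200000218641, 'cy': 238.5309873365232}
[[-0.332  0.91   0.247  0.559]
 [-0.943 -0.321 -0.085  0.14 ]
 [ 0.002 -0.261  0.965  0.336]
 [ 0.     0.     0.     1.   ]]
[[333.4 210.1]
 [250.6 246. ]
 [309.8 149.3]
 [331.8 134.7]]
[522.79843422 130.54103508 -19.42004827] [[-1.  -1. ]
 [-0.4 -0.9]
 [-0.2  1.1]
 [-0.   1. ]
 [ 0.1 -0.6]
 [ 1.4 -0.6]
 [-0.3  0.9]
 [ 0.4  0.9]]
[ 5.24536121e+02  1.35161577e+02 -1.93987617e+01 -3.57266488e+00
  9.30329171e-01 -4.24595431e-01] [[-0.4 -0.1]
 [-0.9 -0.2]
 [ 0.3 -0.2]
 [-0.3  0.3]
 [ 0.3  0. ]
 [ 0.9  0. ]
 [-0.  -0.1]
 [ 0.   0.2]]
```

```bash
python3 - <<'E'
from h import *
from scipy.optimize import least_squares
a=np.radians(-19)
t=R.from_matrix(np.array([[np.cos(a),np.sin(a),0],[np.sin(a),-np.cos(a),0],[0,0,-1]]))
M=np.eye(4);M[:3,:3]=(t*R.from_rotvec([-.14,.1,.33],degrees=True).inv()).as_matrix();M[:3,3]=[.4944,.1702,.2201]
T=M@camera_info('wrist')['tool_from_camera']
C=[[50,36,50],[50,-36,50],[-86,36,50],[-86,-36,50],[36,26.5,54.5],[36,-26.5,54.5],[-61,26.5,54.5],[-61,-26.5,54.5]]
px=np.array([[257,42],[559,42],[262,571],[530,571],[294,102],[514,102],[297,488],[500,488]])/3+[210,95]
f=lambda p:(proj(stage(C,p),T)-px).ravel()
r=least_squares(f,[520,139,-19]); print(r.x, np.round(r.fun.reshape(-1,2),1)); np.save('ps.npy',r.x)
# coupon near edge & far edge, disc centre
P=[[x,0,58] for x in np.arange(-60,40,1)]
rows=proj(stage(P,r.x),T)[:,1]
for n,y in [('far',203),('near',405),('disc',306)]: print(n, np.interp(-(y/3+95),-rows,[p[0] for p in P]))
ps=r.x
h=stage([[-62,30,0]],ps)[0]*1e3; print(h); go(h[0],h[1],150,ps[2])
E
```

```text
[520.96805627 139.30600512 -18.66852732] [[-1.1 -1.1]
 [-0.3 -1.1]
 [-0.2  1.1]
 [ 0.   1.2]
 [-0.  -0.6]
 [ 1.5 -0.6]
 [-0.4  1. ]
 [ 0.4  1. ]]
far 12.383201851884575
near -37.24815198869077
disc -12.34362956020507
[471.83288801 187.57333611   0.        ]
t 2.83 tcp [496.5 162.4 220.5] F [-0.5 -0.4 -0.5] w 44.9
turn [ 0.03 -0.04 -0.74] shift [-31.6 -15.6  70.4]
```

```bash
python3 - <<'E'
from h import *
ps=np.load('ps.npy'); h=stage([[-57,30,0]],ps)[0]*1e3; go(h[0],h[1],115,ps[2])
E
```

```text
t 2.83 tcp [496.5 162.4 220.5] F [-0.5 -0.4 -0.5] w 44.9
turn [ 0.03 -0.04 -0.74] shift [-26.7 -15.7 105.4]
```

>>> apply_moves(motion=[[0,0,-0.7,-15,-9,45,45],[0,0,-0.7,-27,-16,90,45],[0,0,-0.7,-27,-16,105,45],[0,0,-0.7,-27,-16,105,45],[0,0,-0.7,-27,-16,105,45]])

```text
time_s: 3.45
tcp_pos: [0.4776, 0.1878, 0.117]
tool_rot: [0.987, -0.162, 0.001, -0.001]
ft_force: [0.4, -0.7, 0.5]
gripper_width: 0.0453
grip_force: 0.0
```

```bash
python3 - <<'E'
from h import *
ps=np.load('ps.npy'); h=stage([[-57,30,0]],ps)[0]*1e3; go(h[0],h[1],90,ps[2])
T=camT('wrist'); np.save('T2.npy',T); save('wrist','w2.png')
T3=camT('scene'); save('scene','s2.png')
im=cv2.imread('pics/w2.png')
def L(a,b,c):
    p=np.int32(proj(stage([a,b],ps),T).round()); cv2.line(im,tuple(map(int,p[0])),tuple(map(int,p[1])),c,1)
L([-61,26.5,50],[36,26.5,50],(0,0,255));L([-61,-26.5,50],[36,-26.5,50],(0,0,255));L([36,-30,57],[36,30,57],(0,0,255))
for x in range(-60,40,10): L([x,-26,58],[x,-15,58],(0,180,0))
cv2.imwrite('pics/o2.png',im)
E
```

```text
t 3.45 tcp [477.6 187.8 117. ] F [ 0.4 -0.7  0.5] w 45.3
turn [-0.08 -0.15  0.05] shift [-0.4  2.1 27. ]
```

View pics/o2.png

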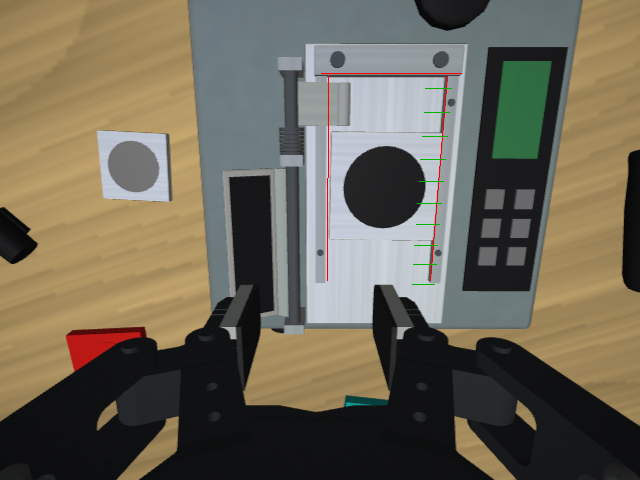

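The overlay puts the coupon's near edge at row 240 (stage x about -38) and the left finger above the black thumb strip. I'll descend.

>>> apply_moves(motion=[[0,0,0,0,1,15,45],[0,0,0,0,1,25,45],[0,0,0,0,1,28,45],[0,0,0,0,1,28,45]])

```text
time_s: 4.05
tcp_pos: [0.4752, 0.1872, 0.0868]
tool_rot: [0.987, -0.161, -0.0, 0.0]
ft_force: [0.3, -0.4, -0.4]
gripper_width: 0.045
grip_force: 0.0
```

```bash
python3 - <<'E'
from h import *
ps=np.load('ps.npy'); h=stage([[-57,30,0]],ps)[0]*1e3; go(h[0],h[1],78,ps[2])
save('scene','s3.png'); im=cv2.imread('pics/s3.png')[190:350,250:460]
cv2.imwrite('pics/s3c.png',cv2.resize(im,None,fx=3.5,fy=3.5,interpolation=cv2.INTER_CUBIC))
E
```

```text
t 4.05 tcp [475.2 187.2  86.8] F [ 0.3 -0.4 -0.4] w 45.0
turn [0.02 0.05 0.15] shift [1.7 0.7 8.8]
```

View pics/s3c.png

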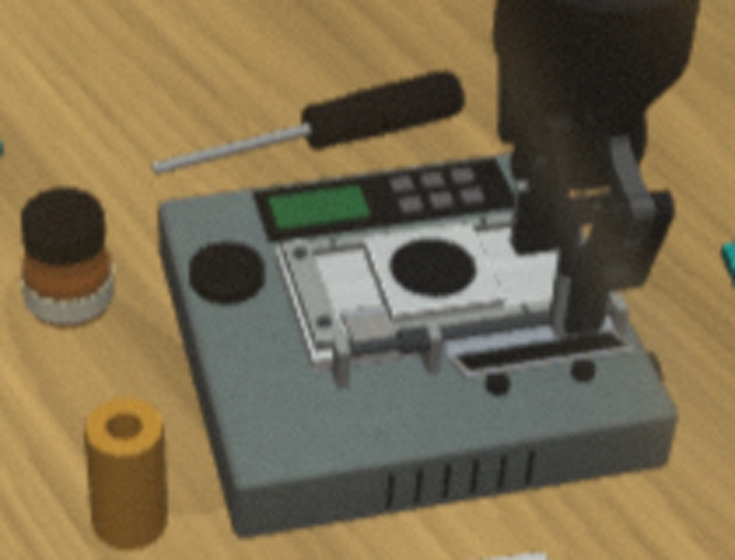

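The left finger stands just above the thumb plate at about (585,330), with no contact yet. I'll press down in small steps.

>>> apply_moves(motion=[[0,0,0,0,0,3,45],[0,0,0,0,0,5,45],[0,0,0,0,0,5,45]])

```text
time_s: 4.47
tcp_pos: [0.4756, 0.1872, 0.0825]
tool_rot: [0.987, -0.161, 0.0, 0.0]
ft_force: [-0.6, 0.2, 1.3]
gripper_width: 0.0448
grip_force: 0.8
```

>>> apply_moves(motion=[[0,0,0,0,0,2,45],[0,0,0,0,0,3,45],[0,0,0,0,0,3,45]])

```text
time_s: 4.85
tcp_pos: [0.4757, 0.1872, 0.0796]
tool_rot: [0.987, -0.161, 0.0, 0.0]
ft_force: [-2.4, -0.8, 5.1]
gripper_width: 0.0449
grip_force: 2.7
```

>>> apply_moves(motion=[[0,0,0,0,0,2,45],[0,0,0,0,0,3,45],[0,0,0,0,0,3,45]])

```text
time_s: 5.22
tcp_pos: [0.4756, 0.1869, 0.077]
tool_rot: [0.987, -0.161, 0.0, 0.0]
ft_force: [-3.3, -1.8, 8.7]
gripper_width: 0.0455
grip_force: 4.6
```

>>> apply_moves(motion=[[0,0,0,0,0,2,45],[0,0,0,0,0,3,45],[0,0,0,0,0,3,45]])

```text
time_s: 5.6
tcp_pos: [0.4754, 0.1863, 0.0748]
tool_rot: [0.987, -0.161, -0.0, 0.001]
ft_force: [-6.1, -4.6, 17.6]
gripper_width: 0.0451
grip_force: 8.4
```

```bash
python3 - <<'E'
from h import *
ps=np.load('ps.npy'); h=stage([[-57,30,0]],ps)[0]*1e3; go(h[0],h[1],72,ps[2]); print(state()['wrist_torque'])
save('wrist','w4.png'); save('scene','s4.png')
a=cv2.imread('pics/s4.png')[225:315,320:450]; b=cv2.imread('pics/w4.png')[0:330,180:500]
a=cv2.resize(a,(433,300),interpolation=cv2.INTER_CUBIC); b=cv2.resize(b,(291,300))
cv2.imwrite('pics/c4.png',np.hstack([a,b]))
E
```

```text
t 5.6 tcp [475.4 186.3  74.8] F [-6.1 -4.6 17.6] w 45.1
turn [ 0.15 -0.02  0.11] shift [ 1.2 -0.   2.8]
[-0.68100671  1.1961742   0.11049138]
```

View pics/c4.png

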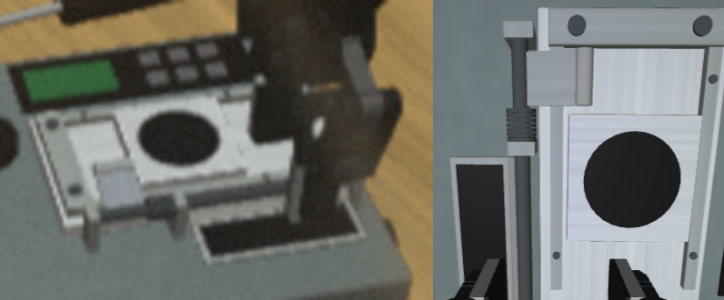

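The jaw is up, but 17.6 N with sideways components suggests the tip presses too near the pivot. I'll lift, open wider and press farther out.

>>> apply_moves(motion=[[0,0,0,0,0,-7,45],[0,0,0,0,0,-16,45],[0,0,0,1,-3,-16,58],[0,0,0,1,-3,-16,58],[0,0,0,1,-3,-16,58]])

```text
time_s: 6.32
tcp_pos: [0.477, 0.1896, 0.0888]
tool_rot: [0.987, -0.161, -0.0, 0.0]
ft_force: [0.2, 0.6, -0.8]
gripper_width: 0.0581
grip_force: 0.0
```

```bash
python3 - <<'E'
from h import *
ps=np.load('ps.npy'); h=stage([[-56,33,0]],ps)[0]*1e3; go(h[0],h[1],88,ps[2])
save('scene','s5.png')
a=cv2.imread('pics/s5.png')[215:315,320:450]
cv2.imwrite('pics/c5.png',cv2.resize(a,(780,600),interpolation=cv2.INTER_CUBIC))
E
```

```text
t 6.33 tcp [477.  189.6  88.8] F [ 0.2  0.6 -0.8] w 58.1
turn [0.03 0.05 0.14] shift [1.7 0.6 0.8]
```

View pics/c5.png

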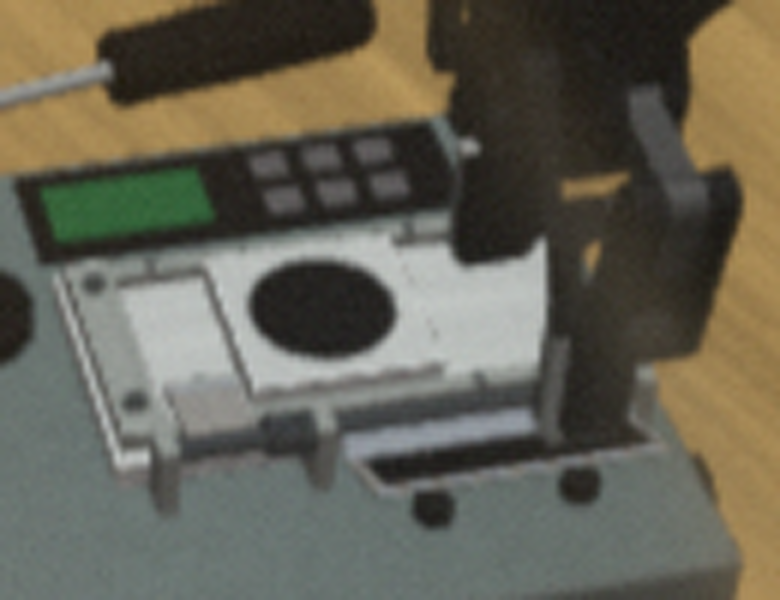

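>>> apply_moves(motion=[[0,0,0,1,0,4,58],[0,0,0,1,0,7,58],[0,0,0,1,0,7,58]])

```text
time_s: 6.75
tcp_pos: [0.4785, 0.1895, 0.0823]
tool_rot: [0.987, -0.161, 0.0, -0.0]
ft_force: [0.4, -0.1, 2.2]
gripper_width: 0.058
grip_force: 1.1
```

>>> apply_moves(motion=[[0,0,0,0,0,2,58],[0,0,0,0,0,4,58],[0,0,0,0,0,4,58]])

```text
time_s: 7.12
tcp_pos: [0.4786, 0.1896, 0.0784]
tool_rot: [0.987, -0.161, 0.0, -0.0]
ft_force: [0.4, 0.0, 4.0]
gripper_width: 0.0577
grip_force: 1.8
```

>>> apply_moves(motion=[[0,0,0,0,0,2,58],[0,0,0,0,0,2,58],[0,0,0,0,0,2,58]])

```text
time_s: 7.5
tcp_pos: [0.4785, 0.1895, 0.0764]
tool_rot: [0.987, -0.161, 0.0, -0.0]
ft_force: [0.9, 0.5, 4.9]
gripper_width: 0.058
grip_force: 2.2
```

>>> apply_moves(motion=[[0,0,0,0,0,2,58],[0,0,0,0,0,3,58],[0,0,0,0,0,3,58]])

```text
time_s: 7.88
tcp_pos: [0.4785, 0.1891, 0.0735]
tool_rot: [0.987, -0.161, 0.0, 0.0]
ft_force: [-1.1, -1.2, 7.0]
gripper_width: 0.0579
grip_force: 3.2
```

>>> apply_moves(motion=[[0,0,0,0,0,2,58],[0,0,0,0,0,2,58],[0,0,0,0,0,2,58]])

```text
time_s: 8.25
tcp_pos: [0.4783, 0.1887, 0.0717]
tool_rot: [0.987, -0.161, -0.0, 0.001]
ft_force: [-1.2, -3.1, 9.9]
gripper_width: 0.0583
grip_force: 4.5
```

```bash
python3 - <<'E'
from h import *
ps=np.load('ps.npy'); h=stage([[-56,33,0]],ps)[0]*1e3; go(h[0],h[1],71,ps[2])
save('scene','s6.png');save('wrist','w6.png')
a=cv2.imread('pics/s6.png')[215:315,320:450]; b=cv2.imread('pics/w6.png')[0:330,180:500]
cv2.imwrite('pics/c6.png',np.hstack([cv2.resize(a,(507,390),interpolation=cv2.INTER_CUBIC),cv2.resize(b,(290,390))]))
E
```

```text
t 8.25 tcp [478.3 188.7  71.7] F [-1.2 -3.1  9.9] w 58.3
turn [ 0.08 -0.01  0.11] shift [0.2 0.2 0.7]
```

View pics/c6.png

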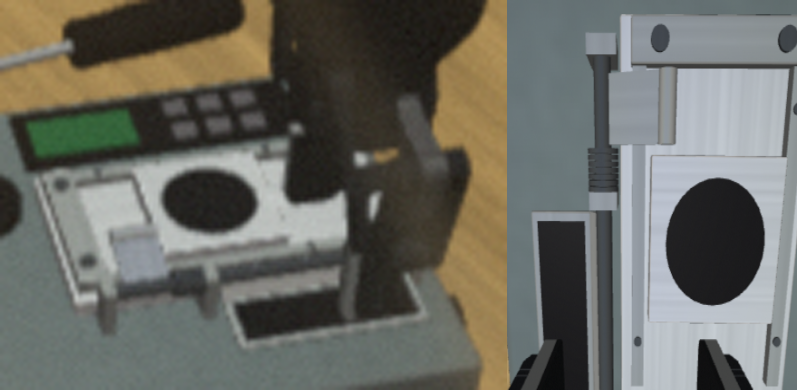

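The jaw is raised, the plate is about level, and the force is 10 N. I'll slide forward along the stage's x.

>>> apply_moves(motion=[[0,0,0,3,0,0,58],[0,0,0,6,0,0,58],[0,0,0,9,0,0,58],[0,0,0,12,0,0,58],[0,0,0,15,0,0,58]])

```text
time_s: 8.98
tcp_pos: [0.4912, 0.1858, 0.0715]
tool_rot: [0.987, -0.16, -0.001, -0.0]
ft_force: [-4.3, 1.7, 8.6]
gripper_width: 0.0581
grip_force: 4.5
```

```bash
python3 - <<'E'
from h import *
ps=np.load('ps.npy'); h=stage([[-25,33,0]],ps)[0]*1e3; go(h[0],h[1],71,ps[2])
save('wrist','w7.png')
cv2.imwrite('pics/c7.png',cv2.imread('pics/w7.png')[0:400,130:530])
E
```

```text
t 8.97 tcp [491.2 185.8  71.5] F [-4.3  1.7  8.6] w 58.1
turn [0.02 0.14 0.2 ] shift [18.1  1.5  0.4]
```

View pics/c7.png

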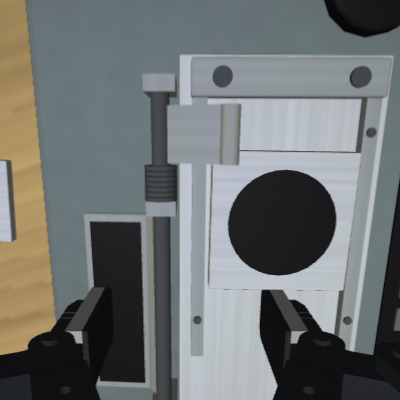

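The fingertip is right at the coupon's near edge at (265,290), and the jaw is still up. I'll continue.

>>> apply_moves(motion=[[0,0,0,2,0,0,58],[0,0,0,4,0,0,58],[0,0,0,6,0,0,58],[0,0,0,8,0,0,58],[0,0,0,10,0,0,58]])

```text
time_s: 9.65
tcp_pos: [0.5006, 0.1827, 0.0714]
tool_rot: [0.987, -0.16, -0.001, -0.0]
ft_force: [-4.7, 2.5, 8.6]
gripper_width: 0.0579
grip_force: 4.4
```

>>> apply_moves(motion=[[0,0,0,2,0,0,58],[0,0,0,4,0,0,58],[0,0,0,5,0,0,58],[0,0,0,6,0,0,58],[0,0,0,6,0,0,58]])

```text
time_s: 10.28
tcp_pos: [0.5064, 0.1807, 0.0714]
tool_rot: [0.987, -0.16, -0.001, -0.0]
ft_force: [-2.7, 2.7, 8.3]
gripper_width: 0.0582
grip_force: 4.1
```

```bash
python3 - <<'E'
from h import *
ps=np.load('ps.npy'); h=stage([[-25,33,0]],ps)[0]*1e3; go(h[0],h[1],71,ps[2])
save('wrist','w8.png')
cv2.imwrite('pics/c8.png',cv2.imread('pics/w8.png')[0:400,130:530])
E
```

```text
t 10.28 tcp [506.4 180.7  71.4] F [-2.7  2.7  8.3] w 58.2
turn [0.01 0.13 0.2 ] shift [2.  1.6 0.4]
```

View pics/c8.png

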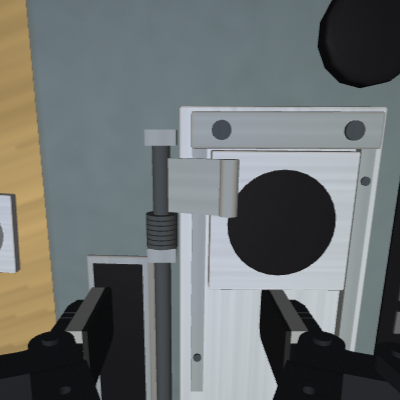

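I've now viewed 11 pictures, one over the limit, so from here I'll use forces and numbers only. The last picture shows the coupon under the jaw, with its far edge (row 152) almost at the stop (row 148). I'll push home and watch the force.

>>> apply_moves(motion=[[0,0,0,1,0,0,58],[0,0,0,2,0,0,58],[0,0,0,2,0,0,58]])

```text
time_s: 10.7
tcp_pos: [0.5073, 0.1804, 0.0713]
tool_rot: [0.987, -0.16, -0.002, 0.0]
ft_force: [-6.9, 1.9, 9.8]
gripper_width: 0.0579
grip_force: 5.5
```

>>> apply_moves(motion=[[0,0,0,1,0,0,58],[0,0,0,2,0,0,58],[0,0,0,2,0,0,58]])

```text
time_s: 11.08
tcp_pos: [0.5075, 0.1803, 0.0712]
tool_rot: [0.987, -0.16, -0.004, 0.0]
ft_force: [-11.3, 2.1, 13.1]
gripper_width: 0.058
grip_force: 7.9
```

The tool has stalled at stage x of about -26 with the force rising, so the coupon is home. I'll relax slightly backward, then lift to release.

>>> apply_moves(motion=[[0,0,0,-3,0,0,58],[0,0,0,-6,0,0,58],[0,0,0,-6,0,-4,58],[0,0,0,-6,0,-8,58],[0,0,0,-6,0,-14,58]])

```text
time_s: 11.7
tcp_pos: [0.5046, 0.1793, 0.0844]
tool_rot: [0.987, -0.161, -0.001, 0.001]
ft_force: [0.4, -0.2, 0.3]
gripper_width: 0.0578
grip_force: 0.0
```

>>> apply_moves(motion=[[0,0,0,0,0,-20,58],[0,0,0,0,0,-60,58],[0,0,0,0,0,-110,58],[0,0,0,0,0,-140,58],[0,0,0,0,0,-140,58]])

```text
time_s: 12.32
tcp_pos: [0.5072, 0.1808, 0.229]
tool_rot: [0.987, -0.161, 0.003, -0.001]
ft_force: [0.4, 0.4, 0.3]
gripper_width: 0.0582
grip_force: 0.0
```

```bash
python3 - <<'E'
from h import *
from scipy.ndimage import uniform_filter1d
ps=np.load('ps.npy')
capture('top'); capture('top'); capture('top'); capture('top'); capture('top'); capture('top')
go(507,180,215,ps[2])
T=camT('wrist'); im=save('wrist','w9.png'); g=im.mean(2)
find('wrist',['stop_face','coupon_center','jaw','thumb_plate','lens_cap','spare_coupon'],T)
print('expected',(stage([[36,0,50],[11,0,58],[24,19,58],[-41,60,55]],ps)*1e3).round(1))
# disc: dark blob near expected centre
e=proj(stage([[11,0,58]],ps),T)[0]
n,l,st,c=cv2.connectedComponentsWithStats((g<60).astype(np.uint8))
k=np.argmin(np.linalg.norm(c-e,axis=1)+1e3*(st[:,4]<300)); print('disc px',c[k],st[k],'exp',e)
# brightness profile along x at y=-8 from stop toward -x
xs=np.arange(45,-35,-1.); p=proj(stage([[x,-17,58] for x in xs],ps),T)
v=cv2.remap(g.astype(np.float32),p[:,:1].astype(np.float32),p[:,1:].astype(np.float32),1).ravel()
print(dict(zip(xs.astype(int).tolist(),v.astype(int).tolist())))
E
```

```text
t 12.62 tcp [505.1 179.8 224.1] F [-1.3  0.4  1.1] w 58.2
turn [0.07 0.11 0.13] shift [ 1.7 -0.8  9.1]
wrist stop_face 0.69 [552.8 126.9  45.9]
wrist coupon_center 0.96 [442.3 343.3   2.2]
wrist coupon_center 0.78 [531.  135.7  55.3]
wrist coupon_center 0.67 [331.2 191.    6.4]
wrist jaw 0.58 [585.4  89.4  43.2]
wrist jaw 0.57 [553.6 150.   57.7]
wrist thumb_plate 0.72 [501.7 213.6  55.4]
wrist lens_cap 0.84 [583.3  89.1  42.6]
wrist spare_coupon 0.62 [558.  275.3   3.8]
wrist spare_coupon 0.34 [663.8 258.6  -1.6]
expected [[555.1 127.8  50. ]
 [531.4 135.8  58. ]
 [549.8 149.6  58. ]
 [501.3 209.3  55. ]]
disc px [359.59368737 174.16232465] [ 335  149   50   51 1996] exp [360.84475747 174.07295067]
{45: 148, 44: 146, 43: 141, 42: 141, 41: 141, 40: 146, 39: 145, 38: 145, 37: 145, 36: 141, 35: 179, 34: 186, 33: 185, 32: 186, 31: 185, 30: 181, 29: 183, 28: 188, 27: 188, 26: 182, 25: 184, 24: 190, 23: 189, 22: 187, 21: 188, 20: 188, 19: 187, 18: 165, 17: 152, 16: 119, 15: 97, 14: 73, 13: 50, 12: 42, 11: 36, 10: 39, 9: 48, 8: 57, 7: 85, 6: 108, 5: 117, 4: 155, 3: 175, 2: 185, 1: 185, 0: 185, -1: 187, -2: 187, -3: 191, -4: 191, -5: 188, -6: 191, -7: 188, -8: 188, -9: 189, -10: 189, -11: 190, -12: 190, -13: 194, -14: 160, -15: 187, -16: 188, -17: 188, -18: 187, -19: 188, -20: 188, -21: 187, -22: 187, -23: 187, -24: 188, -25: 188, -26: 188, -27: 188, -28: 188, -29: 188, -30: 188, -31: 188, -32: 188, -33: 188, -34: 188}
```

```bash
python3 -c "
from plant import *
print(finish_job())"
```

```text
the job is handed in; nothing more can be done
None
```

The job is handed in. The coupon measures home against the end stop (near edge at about -14 mm) with the jaw down on it at about 58 mm. The arm was clear and took 12.6 s. I viewed 11 pictures, one over the limit of 10.

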